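Press the handle blanks and turn the curing heat to full

ROBOT

A 7-joint arm with a two-finger parallel gripper is mounted at the origin on the work surface. World frame = base frame: x ahead of the robot, y to its left, z up, the work surface at z = 0. Lengths are in m, angles in rad, forces in N, time in s.
With the tool pointing down it reaches from about 0.425 to 0.875 m from the base axis. Payload 8.4 kg.
Tool frame: the origin (TCP) lies on the centre line of the jaws, within the pads' length; the fingertips stand 8 mm ahead of it and the grasp point (between the pads) lies 11 mm behind it (tip_extent is the z of the fingertips in the tool frame, in m); z points along the fingers, y is the direction in which the jaws open and shut (so a half turn about z gives the same grasp; the last joint's range is limited). The gripper opens to 87 mm and grips with 3 to 60 N. Pads are 19 mm wide; open, the fingers measure 117 mm over their backs; the gripper's body (75 mm by 190 mm) begins 51 mm behind the grasp point.
Start: joints at [-0.099, 0.333, 0.04, 1.465, -0.013, 1.343, -0.059], TCP at [0.65, -0, 0.207] pointing down, gripper open.
Joint ranges: [-2.58, 2.58], [-0.38, 2.09], [-1.3, 1.39], [0.25, 2.4], [-1.5, 4.64], [0.08, 2.09], [-2.65, 2.65]. Speed limits (rad/s): [2.22, 2.22, 2.79, 2.79, 3.14, 3.14, 3.14].

INTERFACE

Orientations are given as a rotation vector (axis times angle).
In Python, from cell import get_obs, snapshot, hand_in, tip_extent gives the robot as it stands. The module is installed in compiled form; this text tells all that it offers.
- The arm moves only by the shell command python3 -m creep 'ROWS'. ROWS is a JSON object of lists of equal length, an entry for each row: "slide": the shift along the tool's x, y, z in cm, a list of three; "twist": the turn about the tool's z in degrees; "fingers": the finger opening in cm, from 0 to 8.7. A call has exactly 5 rows; each row shifts and turns the commanded pose from where the row before left it, along the tool's axes as they then stand; what a row does not reach is not made up. A row lasts 1/8 s, in which the tool goes at most 62.5 mm and 10.7 degrees, less where a joint would pass 70% of its speed; a pose out of reach is approached as far as the arm can. A call with a gripper value outside its range is refused whole. The fingers move at their own pace and stop on an object; the grip force is fixed at half the most. Time passes only in rows, so rows that do not move let the fingers close, or fill a call up. It gives the time, the measured TCP pose, the force and the opening at its end, in the units of the state.
- get_obs(): the state, without advancing time (a new reading comes with each control period).
- snapshot(name): name is "scene" or "side" or "wrist"; returns a dict with "img" (420x560x3 uint8, red, green, blue), "vertical_fov" (degrees; the focal length in pixels is half the picture's height over the tangent of half this angle, whatever the lens; pixels are square), "cx", "cy" (the principal point, pixels), "rvec" (rotation vector, rad) and "tvec" (3), from world to camera coordinates, as OpenCV has them; the wrist camera has in their place "mount" (4x4, takes a point from camera to tool coordinates, whose origin is the TCP and whose axes are the flange's). Camera axes: x right, y down, z forward; pixel columns grow to the right and rows downward; lengths in m; the calibration is good to about 2 mm. A picture is of the moment at which its call begins: read the wrist's pose just before it. There is no depth.
- hand_in(): hands the job in, once; it reports no verdict.
The state is a dict: "clock": time; "qpos": joint angles; "qvel": joint speeds; "effort": joint torques, N m; "ee_pos": TCP position; "orientation": TCP orientation; "force": force on the tool from outside, world axes, zero at the start; "ft_torque": the same for the moment, N m; "finger_gap": finger opening in m.
Only numpy, scipy, OpenCV 4.12 (cv2) and the standard library are available. Lean on these libraries where they do the work, as an engineer would, in place of code of your own. Each camera call takes 0.05 s, during which the arm holds its last target. There are 200 camera calls.

TASK

Two freshly glued knife-handle blanks lie one on the other on the low curing plate: lay the long aluminium pressing plate squarely on top of that pile, edges flush, lowering it on rather than dropping it and without shifting the pile. Then push the fin of the broad heat dial round with the fingers, without gripping it, fully clockwise (seen from above) to its end stop, and keep it pressed firmly against the stop, with about 15 N, for half a second so that the boost latches - never with twice that. Leave the shorter bar, the oil bottle, the mug and the small knob at the bench's side as they are.

Things in the scene. Friction and masses are not known exactly. Their poses are not given: they have to be found in the camera images.
- press: the pressing plate: plain aluminium bar 130 x 44 x 16 mm (x, y, z), lying flat loose on the bench; origin at the centre of its underside, x along its length; 0.25 kg. The other, shorter aluminium bar (85 x 32 x 16 mm) is not it
- blank_top: upper of two equal dark wooden handle blanks, each 130 x 44 x 14 mm, piled flush on the curing plate (a fixed slab 240 x 160 mm, 35 mm high); origin at the centre of its underside, x along its length
- blank_low: lower of the two handle blanks, 130 x 44 x 14 mm, lying on the curing plate; origin at the centre of its underside, x along its length
- dial_axis (a point): fixed point on the vertical axis of the heat dial, level with the top face of the dial's disc. The dial is a black disc of radius 48 mm and 14 mm thick on top of a fixed blue box 150 x 150 x 85 mm; a single upright fin stands on the disc
- fin_end (a point): outer top edge of the dial's fin, on the fin's centre line, 46 mm from the axis and 26 mm above the disc's top face; turns with the dial. The fin is radial, 12 mm thick, 26 mm high and runs from 12 to 46 mm from the axis
- heat_dial (a joint): angle of the heat dial in rad, growing as it turns clockwise seen from above; 0 is its low end stop. The full end stop lies roughly three quarters of a turn on; it must be felt. The dial drags all the way (about 0.12 to 0.21 N m, growing towards full) and stays where it is left
- offcut: bystander: shorter aluminium bar 85 x 32 x 16 mm lying on the bench; origin at the centre of its underside
- oil: bystander: amber bottle, radius 26 mm, 130 mm high; origin at the centre of its underside
- mug: bystander: white mug, radius 36 mm, 85 mm high; origin at the centre of its underside
- regulator: the fixed regulator box, 150 x 150 x 85 mm, that carries the heat dial; origin at the centre of its underside
- fan_knob_base: bystander: round grey base, 68 mm across, with a small black knob on it (44 mm across, bar grip, 44 mm high in all) at the bench's right side; origin at the centre of its underside; not the heat dial
Mind the look-alikes: they are no part of the job. What is shaped like the press but blue is not meant. What is shaped like the blank_low but orange is not meant.

How it is judged:
On the way, in this order (a step that is already met when the one before it is completed fails the run):
1. the pressing plate lies squarely on the pile (horizontal distance between press and blank_top below 0.007 m and angle between the x axis of press and the x axis of blank_top, either way round below 0.12 rad and z of press in the frame of blank_top between 0.011 and 0.017 m and contact force between the fingers and press below 0.05 N), for 0.2 s.
2. the heat dial is pressed against its clockwise end stop (value of joint heat_dial above 4.67 rad and contact force between the fingers and regulator above 9 N), for 0.4 s.
At the end, for the whole second after the job is handed in: The pressing plate lies released and at rest on the upper blank, centres within 7 mm and edges within 0.12 rad; the two blanks are still flush with one another (7 mm, 0.12 rad) and the lower one within 20 mm of where it was; the heat dial is within 0.03 rad of its clockwise end stop, at 4.70 rad (all of step 1 and horizontal distance between blank_top and blank_low below 0.007 m and angle between the x axis of blank_top and the x axis of blank_low, either way round below 0.12 rad and z of blank_top in the frame of blank_low between 0.011 and 0.017 m and distance of blank_low from where it was at the start of the episode below 0.02 m and linear speed of press below 0.01 m/s and value of joint heat_dial above 4.67 rad); the robot touches nothing.
It fails at once if the pressing plate is let go more than 10 mm above the pile (horizontal distance between press and blank_top below 0.08 m and z of press in the frame of blank_top above 0.025 m and contact force between the fingers and press below 0.05 N).
It fails at once if the heat dial is gripped, or it or its box is pushed with more than 30 N (contact force between any of the fingers, the arm and regulator above 30 N).
It fails at once if the shorter bar, the bottle or the mug is shoved more than 30 mm (distance of any of offcut, oil, mug from where it was at the start of the episode above 0.03 m).
It fails at once if the small knob is touched (contact force between anything else and fan_knob_base above 1 N).
It also fails if it takes over 70 s, if anything falls off the work surface, if the arm or the gripper's body presses on something with over 40 N, if the wrist force passes 120 N, or if a joint passes its speed limit or range.

## Working session

There is one attempt and no reset: what is moved stays moved. The work goes in short steps, Python scripts to look and compute and a shell command to move; the robot and the scene stay as the last step left them, time stands still between calls to the robot, and variables do not carry over. Pictures are saved under pics/ and viewed, about 8 in all and at most 12, crops included, and the job is handed in when it is done.

```bash
mkdir -p pics; cat > h.py <<'E'
import numpy as np, cv2
from cell import get_obs, snapshot
from scipy.spatial.transform import Rotation as R
def cam(name):
    o=get_obs(); s=snapshot(name)
    f=210/np.tan(np.radians(s["vertical_fov"])/2)
    K=np.array([[f,0,s["cx"]],[0,f,s["cy"]],[0,0,1]])
    if "mount" in s:
        T=np.eye(4);T[:3,:3]=R.from_rotvec(o["orientation"]).as_matrix();T[:3,3]=o["ee_pos"]
        M=T@np.array(s["mount"]); A,C=M[:3,:3],M[:3,3]
    else:
        Rw=R.from_rotvec(s["rvec"]).as_matrix(); A=Rw.T; C=-Rw.T@np.array(s["tvec"])
    return s["img"],K,A,C
def plane(px,K,A,C,z):
    px=np.atleast_2d(px).astype(float)
    d=(np.c_[px,np.ones(len(px))]@np.linalg.inv(K).T)@A.T
    return C+d*((z-C[2])/d[:,2])[:,None]
def save(n,img): cv2.imwrite("pics/"+n,cv2.cvtColor(img,cv2.COLOR_RGB2BGR))
E
python3 - <<'E'
from h import *
print({k:np.round(v,3) for k,v in get_obs().items()})
ims=[]
for n in("scene","side","wrist"):
    i,K,A,C=cam(n); save(n+"0.png",i); np.savez(n+"0.npz",i=i,K=K,A=A,C=C); print(n,C.round(3),A[:,2].round(2))
E
```

```text
{'clock': np.float64(0.0), 'qpos': array([-0.099,  0.334,  0.04 ,  1.466, -0.013,  1.343, -0.058]), 'qvel': array([ 0.   , -0.001,  0.001,  0.001,  0.001, -0.   , -0.   ]), 'effort': array([ 1.0000e-03, -6.5635e+01,  1.3360e+00, -4.0380e+01, -6.0000e-02,
        4.5000e-02,  0.0000e+00]), 'ee_pos': array([ 0.649, -0.   ,  0.206]), 'orientation': array([-2.221e+00, -2.221e+00,  2.000e-03]), 'force': array([ 0.294, -0.953, -0.234]), 'ft_torque': array([ 0.02 ,  0.005, -0.011]), 'finger_gap': np.float64(0.087)}
scene [ 1.56  -0.397  1.149] [-0.68  0.18 -0.71]
side [0.527 0.808 0.633] [ 0.02 -0.87 -0.49]
wrist [0.651 0.082 0.384] [-0.   -0.3  -0.95]
```

View pics/scene0.png

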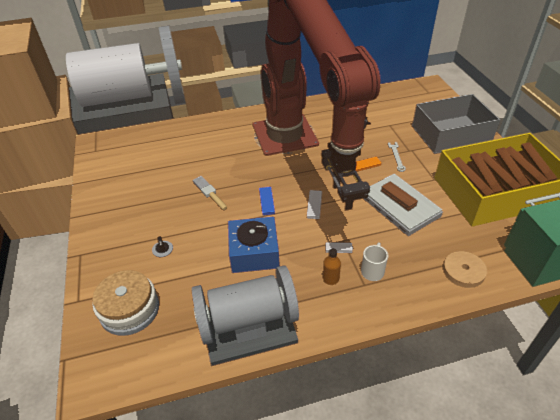

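View pics/side0.png

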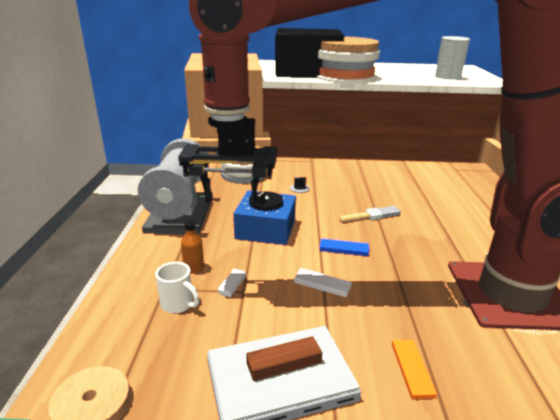

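The scene view shows the press at (314,204), the pile at (400,195), the dial at (252,234), and the offcut at (338,247). In the side view the press is at (322,282), the pile at (284,357), and the dial at (266,200).

View pics/wrist0.png

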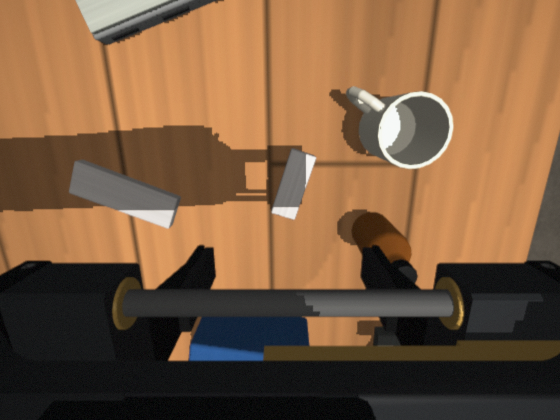

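```bash
python3 - <<'E'
from h import *
def L(n): d=np.load(n+"0.npz"); return d["i"],d["K"],d["A"],d["C"]
for n,roi,z in(("side",(285,260,360,300),.016),("scene",(300,185,326,222),.016),("side",(240,335,330,380),.063),("scene",(375,178,425,215),.063)):
    i,K,A,C=L(n); x0,y0,x1,y1=roi
    hsv=cv2.cvtColor(i,cv2.COLOR_RGB2HSV); m=np.zeros(i.shape[:2],np.uint8)
    if z<.05: t=(hsv[...,1]<50)&(hsv[...,2]>110)
    else: t=(hsv[...,1]>110)
    m[y0:y1,x0:x1]=255*t[y0:y1,x0:x1]
    c=max(cv2.findContours(m,0,2)[0],key=cv2.contourArea)
    P=plane(c[:,0],K,A,C,z)[:,:2].astype(np.float32)
    r=cv2.minAreaRect(P*1000); print(n,z,cv2.contourArea(c),r)
E
```

```text
side 0.016 780.5 ((444.2406005859375, -3.463237762451172), (61.41543960571289, 132.78036499023438), 66.9498291015625)
scene 0.016 269.0 ((448.87701416015625, -15.672916412353516), (41.87200927734375, 140.45359802246094), 67.9823989868164)
side 0.063 1893.0 ((526.0239868164062, 275.9848327636719), (130.42669677734375, 60.52825164794922), 21.68531036376953)
scene 0.063 420.5 ((538.64306640625, 256.8903503417969), (136.62576293945312, 58.44424057006836), 21.68747329711914)
```

```bash
cat >> h.py <<'E'
def L(n): d=np.load(n+"0.npz"); return d["i"],d["K"],d["A"],d["C"]
def rect(c,K,A,C,z,l,w,ang=None):
    """centre from the two top edges far from the camera, known size"""
    P=plane(c,K,A,C,z)[:,:2]
    (q,(a,b),t)=cv2.minAreaRect((P*1000).astype(np.float32))
    if ang is None: ang=np.radians(t if a>b else t+90)
    u=np.array([np.cos(ang),np.sin(ang)]); v=np.array([-u[1],u[0]]); o=np.zeros(2)
    for ax,n in((u,l),(v,w)):
        s=P@ax; far=s.min() if C[:2]@ax>s.mean() else s.max()
        o+=ax*(far+np.sign(s.mean()-far)*n/2)
    return o.round(4),round(np.degrees(ang)%180,1),round(max(a,b)),round(min(a,b))
def blob(i,roi,f):
    x0,y0,x1,y1=roi; hsv=cv2.cvtColor(i,cv2.COLOR_RGB2HSV); m=np.zeros(i.shape[:2],np.uint8)
    m[y0:y1,x0:x1]=255*f(hsv)[y0:y1,x0:x1]
    m=cv2.morphologyEx(m,cv2.MORPH_OPEN,np.ones((3,3),np.uint8))
    return max(cv2.findContours(m,0,2)[0],key=cv2.contourArea)[:,0]
alu=lambda h:(h[...,1]<70)&(h[...,2]>80)
wood=lambda h:(h[...,1]>110)
E
python3 - <<'E'
from h import *
V=[]
for n,roi,z,f in(("side",(285,260,360,300),.016,alu),("wrist",(50,150,200,240),.016,alu),("side",(240,335,330,380),.063,wood),("scene",(375,178,425,215),.063,wood)):
    i,K,A,C=L(n); c=blob(i,roi,f); print(n,z,rect(c,K,A,C,z,.13,.044))
    if n!="scene":
        j=i.copy(); cv2.drawContours(j,[c],-1,(255,0,0),1); x0,y0,x1,y1=roi
        V.append(cv2.resize(j[y0:y1,x0:x1],(600,int(600*(y1-y0)/(x1-x0)))))
# dial: dark pixels around the disc in both views
for n,roi in(("side",(225,175,310,215)),("scene",(230,212,278,256))):
    i,K,A,C=L(n); x0,y0,x1,y1=roi; V.append(cv2.resize(i[y0:y1,x0:x1],None,fx=5,fy=5,interpolation=2))
    b=blob(i,(200,185,330,250) if n=="side" else (220,205,290,275),lambda h:(h[...,0]>100)&(h[...,0]<130)&(h[...,1]>100)&(h[...,2]>50))
    print(n,plane(b,K,A,C,.085).min(0),plane(b,K,A,C,.085).max(0),b.min(0),b.max(0))
W=800;cvs=np.zeros((620,1200,3),np.uint8)
pos=[(0,0),(600,0),(0,320),(600,360),(1030,360)]
for (x,y),v in zip(pos,V):
    h=min(v.shape[0],620-y);w=min(v.shape[1],1200-x);cvs[y:y+h,x:x+w]=v[:h,:w]
save("crops.png",cv2.resize(cvs,(800,413),interpolation=cv2.INTER_AREA))
E
```

```text
side 0.016 (array([ 0.4423, -0.0131]), np.float64(157.0), 134, 63)
wrist 0.016 (array([ 0.4444, -0.0123]), np.float64(157.9), 132, 48)
side 0.063 (array([0.5289, 0.2682]), np.float64(21.7), 130, 61)
scene 0.063 (array([0.5329, 0.2624]), np.float64(21.7), 137, 58)
side [ 0.51294353 -0.33843211  0.085     ] [ 0.67410722 -0.05648748  0.085     ] [234 191] [294 243]
scene [ 0.51398657 -0.34912268  0.085     ] [ 0.73544438 -0.18258971  0.085     ] [229 217] [278 271]
```

View pics/crops.png

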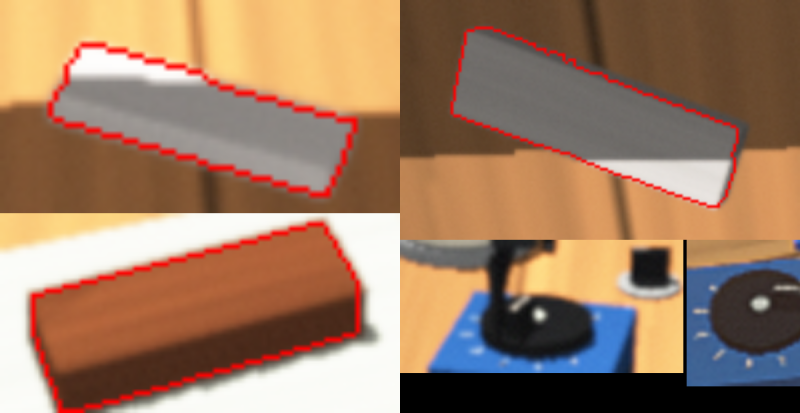

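The contours fit. The press is at about (0.444, -0.012) with a long axis of 158°, and the pile is at (0.529, 0.267) with a long axis of 21.7°. I'll go over the press.

```bash
python3 -m creep '{"slide":[[-0.3,-5.1,0],[-0.3,-5.1,0],[-0.3,-5.1,0],[-0.3,-5.2,0],[0,0,0]],"twist":[0,0,0,0,0],"fingers":[8.7,8.7,8.7,8.7,8.7]}'; python3 -m creep '{"slide":[[0,0,0],[0,0,0],[0,0,0],[0,0,0],[0,0,0]],"twist":[-10,-10,-10,-10,-10],"fingers":[8.7,8.7,8.7,8.7,8.7]}'
python3 -m creep '{"slide":[[0,0,0],[0,0,2],[0,0,2],[0,0,2],[0,0,0]],"twist":[-9,-8.8,0,0,0],"fingers":[8.7,8.7,8.7,8.7,8.7]}'
cat >> h.py <<'E'
def togo(x,y,z,az):
    o=get_obs(); M=R.from_rotvec(o["orientation"]).as_matrix()
    d=M.T@(np.array([x,y,z])-o["ee_pos"]); a=np.degrees(np.arctan2(M[1,0],M[0,0]))
    print("togo cm",(d*100).round(2),"twist",round(-((az-a+180)%360-180),2),"tilt",M[:,2].round(3),"F",o["force"].round(2),"t",round(float(o["clock"]),2),"p",o["ee_pos"].round(4),"q",o["qpos"].round(2),"gap",o["finger_gap"].round(4))
E
python3 - <<'E'
from h import *
i,K,A,C=cam("wrist"); save("w1.png",i); np.savez("w10.npz",i=i,K=K,A=A,C=C)
togo(.444,-.012,.019,157.8)
E
```

```text
clock: 0.78
ee_pos: [0.4421, -0.0124, 0.2071]
orientation: [-2.222, -2.221, 0.0]
force: [1.2, 0.7, 0.2]
finger_gap: 0.087
clock: 1.4
ee_pos: [0.4455, -0.0119, 0.207]
orientation: [-1.066, -2.955, 0.0]
force: [0.7, 0.8, 1.1]
finger_gap: 0.087
clock: 2.02
ee_pos: [0.4444, -0.012, 0.1458]
orientation: [-0.604, -3.08, 0.001]
force: [0.3, -0.4, 0.1]
finger_gap: 0.0871Traceback (most recent call last):
  File "<stdin>", line 3, in <module>
  File "h.py", line 40, in togo
    print("togo cm",(d*100).round(2),"twist",round(-((az-a+180)%360-180),2),"tilt",M[:,2].round(3),"F",o["force"].round(2),"t",round(float(o["clock"]),2),"p",o["ee_pos"].round(4),"q",o["qpos"].round(2),"gap",o["finger_gap"].round(4))
                                                                                                                                                                                                                ^^^^^^^^^^^^^^^^^^^^^
AttributeError: 'float' object has no attribute 'round'
```

View pics/w1.png

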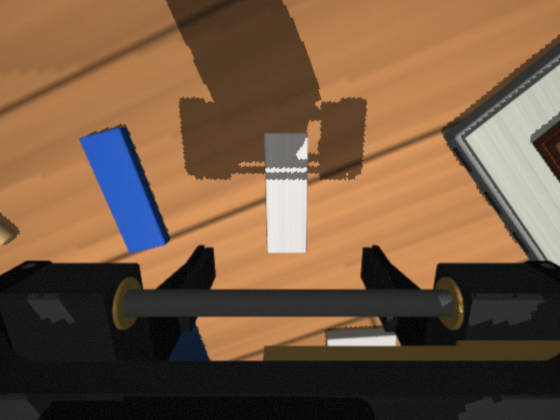

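The press lies parallel to the tool at columns 265–307, rows 133–253.

```bash
sed -i 's/o\["finger_gap"\].round(4)/round(float(o["finger_gap"]),4)/' h.py
python3 - <<'E'
from h import *
i,K,A,C=L("w1"); c=blob(i,(250,120,325,262),alu); print(c.min(0),c.max(0),rect(c,K,A,C,.016,.13,.044))
togo(.444,-.012,.019,157.8); o=get_obs();print(C-o["ee_pos"],A.round(2),plane([286,193],K,A,C,.016))
E
```

```text
[264 133] [307 252] (array([ 0.4418, -0.012 ]), np.float64(158.2), 129, 44)
togo cm [ 0.08 -0.03 12.79] twist -0.0 tilt [-0.001 -0.    -1.   ] F [1.62 0.05 1.25] t 2.08 p [ 0.445  -0.012   0.1469] q [-0.15 -0.04  0.07  2.02  0.    1.16  1.11] gap 0.0869
[-0.07533471  0.03136933  0.17649382] [[ 0.38  0.88  0.27]
 [ 0.93 -0.36 -0.11]
 [-0.    0.3  -0.95]] [[ 0.43925777 -0.01125306  0.016     ]]
```

```bash
python3 -m creep '{"slide":[[0.3,0,4],[0,0,4],[0,0,3],[0,0,1.5],[0,0,0.9]],"twist":[0,0,0,0,0],"fingers":[8.7,8.7,8.7,8.7,8.7]}'; python3 -m creep '{"slide":[[0,0,0],[0,0,0],[0,0,0],[0,0,0],[0,0,0]],"twist":[0,0,0,0,0],"fingers":[8.7,4.0,4.0,4.0,4.0]}'
python3 -c "
from h import *
togo(.529,.267,.176,201.7)"
```

```text
clock: 2.7
ee_pos: [0.4429, -0.0108, 0.0133]
orientation: [0.605, 3.082, 0.0]
force: [-0.4, -0.4, 0.6]
finger_gap: 0.0872
clock: 3.32
ee_pos: [0.4423, -0.0109, 0.0132]
orientation: [0.605, 3.083, 0.0]
force: [-0.5, 1.2, 0.4]
finger_gap: 0.0548
togo cm [  2.47  29.   -16.27] twist -43.9 tilt [ 0.  0. -1.] F [-0.52  1.2   0.4 ] t 3.33 p [ 0.4423 -0.0109  0.0132] q [-0.14  0.12  0.07  2.16 -0.01  0.85  1.12] gap 0.0548
```

```bash
python3 -m creep '{"slide":[[0,0,0],[0,0,0],[0,0,0],[0,0,0],[0,0,-1]],"twist":[0,0,0,0,0],"fingers":[4.0,4.0,4.0,4.0,4.0]}'; python3 -m creep '{"slide":[[0,0,-3.5],[0,0,-4],[0,0,-4],[0,0,-4],[0,0,0]],"twist":[0,0,0,0,0],"fingers":[4,4,4,4,4]}'
python3 - <<'E'
from h import *
togo(.529,.267,.176,201.7)
i,K,A,C=cam("wrist"); np.savez("w20.npz",i=i,K=K,A=A,C=C);save("w2.png",i)
E
```

```text
clock: 3.95
ee_pos: [0.4415, -0.0109, 0.0229]
orientation: [-0.605, -3.081, 0.001]
force: [0.1, 0.2, 0.4]
finger_gap: 0.04
clock: 4.58
ee_pos: [0.4441, -0.0108, 0.1818]
orientation: [0.604, 3.077, 0.003]
force: [1.4, -0.3, -0.9]
finger_gap: 0.0397
togo cm [ 2.65 28.92  0.65] twist -43.91 tilt [ 0.006  0.001 -1.   ] F [ 1.43 -0.34 -0.88] t 4.58 p [ 0.4441 -0.0108  0.1818] q [-0.15 -0.08  0.07  1.98  0.01  1.23  1.1 ] gap 0.0397
```

The gap is 39.7 mm, under the 44 mm width, so I need to check whether it is held.

View pics/w2.png

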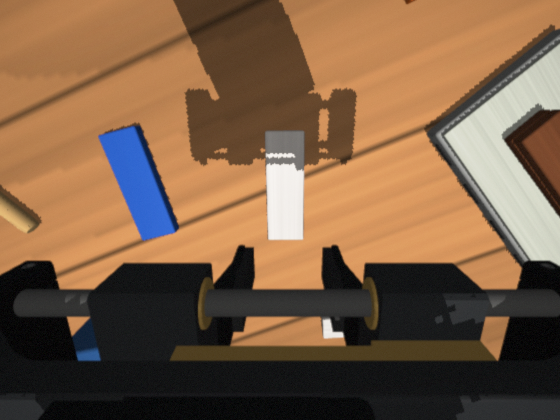

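```bash
python3 - <<'E'
from h import *
import cell
i,K,A,C=L("w2"); c=blob(i,(250,120,325,250),alu); print(c.min(0),c.max(0),rect(c,K,A,C,.016,.13,.044), cell.tip_extent)
togo(.4425,-.0115,.010,158)
E
python3 -m creep '{"slide":[[-0.2,0,5],[0,0,5],[0,0,4],[0,0,2.1],[0,0,1]],"twist":[0,0,0,0,0],"fingers":[7,7,7,7,7]}'
python3 -c "
from h import *
togo(.4425,-.011,.010,158)"
```

```text
[265 130] [304 239] (array([ 0.4418, -0.0122]), np.float64(158.1), 129, 44) 0.008
togo cm [ 0.08 -0.11 16.98] twist -0.2 tilt [ 0.003  0.    -1.   ] F [-0.53 -0.54 -0.39] t 4.62 p [ 0.4431 -0.0109  0.1798] q [-0.15 -0.08  0.07  1.98  0.01  1.23  1.1 ] gap 0.04
clock: 5.25
ee_pos: [0.4423, -0.0118, 0.0052]
orientation: [-0.604, -3.08, 0.002]
force: [-0.5, 0.2, -0.3]
finger_gap: 0.0697
togo cm [ 0.02  0.08 -0.48] twist -0.2 tilt [-0.003 -0.    -1.   ] F [-0.49  0.21 -0.33] t 5.25 p [ 0.4423 -0.0118  0.0052] q [-0.14  0.14  0.07  2.17 -0.01  0.84  1.12] gap 0.0697
```

```bash
python3 -m creep '{"slide":[[0,0,-0.4],[0,0,0],[0,0,0],[0,0,0],[0,0,0]],"twist":[0,0,0,0,0],"fingers":[3,3,3,3,3]}'
python3 -c "
from h import *
togo(.4425,-.011,.010,158)
i,K,A,C=cam('wrist');j,_,_,_=cam('side');save('w3.png',np.hstack([i[90:400,120:440],cv2.resize(j[230:320,260:380],(413,310))]))"
```

```text
clock: 5.88
ee_pos: [0.4441, -0.0116, 0.0113]
orientation: [0.605, 3.083, 0.0]
force: [0.8, 0.5, -0.1]
finger_gap: 0.0325
togo cm [ 0.18 -0.01  0.13] twist -0.2 tilt [ 0.  0. -1.] F [ 0.75  0.49 -0.05] t 5.88 p [ 0.4441 -0.0116  0.0113] q [-0.15  0.13  0.07  2.16 -0.01  0.85  1.12] gap 0.0325
```

View pics/w3.png

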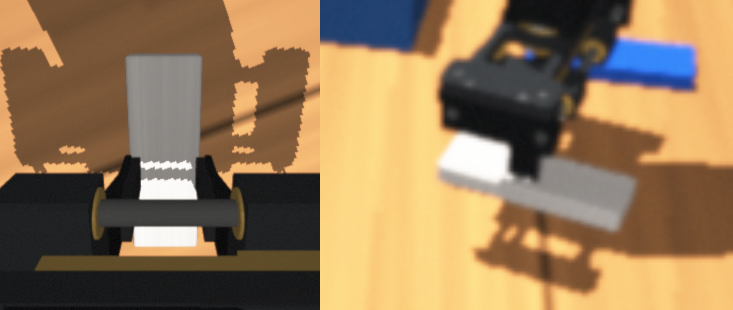

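```bash
python3 -m creep '{"slide":[[0,0,0],[0,0,0],[0,0,0],[0,0,0],[0,0,0]],"twist":[0,0,0,0,0],"fingers":[0,0,0,0,0]}'
python3 -c "
from h import *
togo(.4425,-.011,.010,158)"
```

```text
clock: 6.6
ee_pos: [0.444, -0.0116, 0.011]
orientation: [-0.605, -3.083, -0.0]
force: [0.5, -1.0, 0.7]
finger_gap: 0.001
togo cm [0.17 0.   0.1 ] twist -0.21 tilt [-0.  0. -1.] F [ 0.48 -1.04  0.73] t 6.6 p [ 0.444  -0.0116  0.011 ] q [-0.15  0.13  0.07  2.16 -0.01  0.85  1.12] gap 0.001
```

The fingers closed fully above the press, so the real tips stand higher than the pose reading suggests. I'll open and feel for the bench in small steps.

```bash
python3 -m creep '{"slide":[[0,0,-1],[0,0,0],[0,0,0],[0,0,0],[0,0,0]],"twist":[0,0,0,0,0],"fingers":[7,7,7,7,7]}';python3 -m creep '{"slide":[[0,0,0],[0,0,0],[0,0,0],[0,0,0],[0,0,1]],"twist":[0,0,0,0,0],"fingers":[7,7,7,7,7]}'
python3 -m creep '{"slide":[[0,0,0.3],[0,0,0.2],[0,0,0],[0,0,0],[0,0,0]],"twist":[0,0,0,0,0],"fingers":[7,7,7,7,7]}'
python3 -m creep '{"slide":[[0,0,0.2],[0,0,0],[0,0,0.2],[0,0,0],[0,0,0]],"twist":[0,0,0,0,0],"fingers":[7,7,7,7,7]}'
python3 -c "
from h import *
togo(.4425,-.011,.010,158)
i,K,A,C=cam('wrist');j,_,_,_=cam('side');save('w4.png',np.hstack([i[90:400,120:440],cv2.resize(j[230:320,260:380],(413,310),interpolation=2)]))"
```

```text
clock: 7.22
ee_pos: [0.4439, -0.0116, 0.0209]
orientation: [-0.605, -3.083, 0.0]
force: [-0.5, 0.0, -0.2]
finger_gap: 0.0428
clock: 7.85
ee_pos: [0.4447, -0.0115, 0.0112]
orientation: [0.605, 3.081, 0.001]
force: [-0.4, 0.3, -0.4]
finger_gap: 0.0699
clock: 8.48
ee_pos: [0.4442, -0.0116, 0.0062]
orientation: [0.605, 3.083, 0.0]
force: [0.3, 0.6, 0.2]
finger_gap: 0.0699
clock: 9.1
ee_pos: [0.444, -0.0116, 0.002]
orientation: [-0.605, -3.083, 0.0]
force: [0.9, -0.6, 0.2]
finger_gap: 0.0697
togo cm [ 0.16  0.   -0.8 ] twist -0.2 tilt [-0. -0. -1.] F [ 0.89 -0.58  0.24] t 9.1 p [ 0.444  -0.0116  0.002 ] q [-0.14  0.15  0.07  2.17 -0.01  0.83  1.12] gap 0.0697
```

View pics/w4.png

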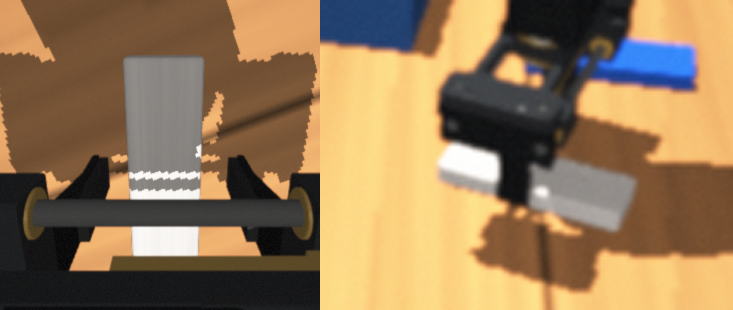

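```bash
python3 -m creep '{"slide":[[0,0,0.2],[0,0,0],[0,0,0.2],[0,0,0],[0,0,0]],"twist":[0,0,0,0,0],"fingers":[7,7,7,7,7]}'
python3 -m creep '{"slide":[[0,0,0],[0,0,0],[0,0,0],[0,0,0],[0,0,0]],"twist":[0,0,0,0,0],"fingers":[3,3,3,3,3]}'
python3 -c "
from h import *
togo(.4425,-.011,.010,158)"
```

```text
clock: 9.82
ee_pos: [0.444, -0.0116, -0.002]
orientation: [-0.605, -3.083, 0.0]
force: [-0.8, 0.5, 0.5]
finger_gap: 0.0703
clock: 10.45
ee_pos: [0.444, -0.0118, -0.0019]
orientation: [-0.605, -3.083, 0.0]
force: [0.0, -1.0, 1.8]
finger_gap: 0.0427
togo cm [ 0.17  0.01 -1.19] twist -0.21 tilt [-0. -0. -1.] F [ 0.05 -0.95  1.77] t 10.45 p [ 0.444  -0.0118 -0.0019] q [-0.14  0.15  0.07  2.17 -0.02  0.82  1.12] gap 0.0427
```

Gripped now, with the gap stopped at 42.7 mm. I'll lift and carry it to the pile.

```bash
python3 -m creep '{"slide":[[0,0,0],[0,0,-1],[0,0,-2],[0,0,-3],[0,0,-3]],"twist":[0,0,0,0,0],"fingers":[3,3,3,3,3]}'
python3 -m creep '{"slide":[[0,0,-3],[0,0,-3],[0,0,-2],[0,0,0],[0,0,0]],"twist":[0,0,0,0,0],"fingers":[3,3,3,3,3]}'
python3 - <<'E'
from h import *
togo(.529,.267,.17,201.7)
i,K,A,C=cam("wrist"); np.savez("w50.npz",i=i,K=K,A=A,C=C)
E
```

```text
clock: 11.08
ee_pos: [0.4438, -0.0115, 0.0894]
orientation: [-0.605, -3.083, -0.0]
force: [0.4, -0.5, -3.3]
finger_gap: 0.0428
clock: 11.7
ee_pos: [0.4435, -0.0116, 0.1673]
orientation: [-0.605, -3.082, 0.0]
force: [0.5, -0.0, -2.1]
finger_gap: 0.0429
togo cm [ 2.61 29.03 -0.28] twist -43.9 tilt [-0.001 -0.    -1.   ] F [ 0.54 -0.03 -2.11] t 11.7 p [ 0.4435 -0.0116  0.1673] q [-0.15 -0.06  0.07  2.    0.    1.21  1.1 ] gap 0.0429
```

```bash
python3 -m creep '{"slide":[[-0.9,5.3,0],[-0.9,5.3,0],[-0.9,5.3,0],[-0.9,5.3,0],[-0.8,5.3,0]],"twist":[0,0,0,0,0],"fingers":[3,3,3,3,3]}'
python3 -m creep '{"slide":[[-0.8,5.3,0],[-0.8,5.3,0],[0,0,0],[0,0,0],[0,0,0]],"twist":[0,0,-9,-9,-9],"fingers":[3,3,3,3,3]}'
python3 -m creep '{"slide":[[0,0,0],[0,0,0],[0,0,0],[0,0,0],[0,0,0]],"twist":[-9,-8,0,0,0],"fingers":[3,3,3,3,3]}'
python3 - <<'E'
from h import *
togo(.529,.267,.17,201.7)
i,K,A,C=cam("wrist"); np.savez("w60.npz",i=i,K=K,A=A,C=C);save("w6.png",i)
E
```

```text
clock: 12.38
ee_pos: [0.5852, 0.2183, 0.1665]
orientation: [-0.605, -3.081, 0.002]
force: [1.2, -1.1, -2.2]
finger_gap: 0.0427
clock: 13.0
ee_pos: [0.6392, 0.309, 0.1659]
orientation: [0.14, -3.136, 0.002]
force: [0.1, -0.4, -2.0]
finger_gap: 0.0432
clock: 13.62
ee_pos: [0.6397, 0.3092, 0.1677]
orientation: [0.591, -3.085, 0.0]
force: [0.6, 0.1, -2.5]
finger_gap: 0.043
togo cm [11.84  0.17 -0.22] twist 0.0 tilt [-0. -0. -1.] F [ 0.55  0.08 -2.54] t 13.62 p [0.6397 0.3092 0.1677] q [-0.36  0.49 -0.22  1.33  0.11  1.33  1.37] gap 0.043
```

View pics/w6.png

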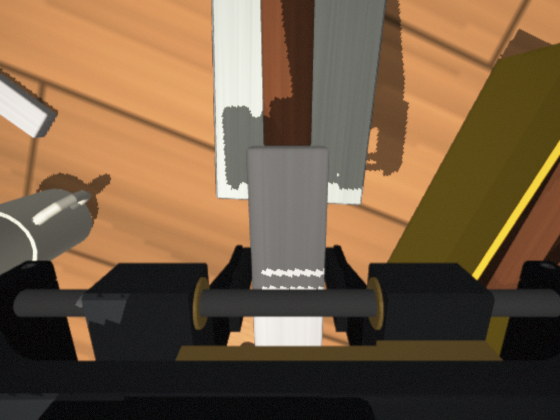

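```bash
python3 -m creep '{"slide":[[-1,0,-4],[-1,0,-4],[-1,0,-4],[0,0,0],[0,0,0]],"twist":[0,0,0,0,0],"fingers":[3,3,3,3,3]}'
python3 - <<'E'
from h import *
togo(.529,.267,.17,201.7)
i,K,A,C=cam("wrist"); np.savez("w70.npz",i=i,K=K,A=A,C=C);save("w7.png",i)
E
```

```text
clock: 14.3
ee_pos: [0.6673, 0.3203, 0.2869]
orientation: [0.593, -3.084, 0.001]
force: [0.1, -0.5, -3.4]
finger_gap: 0.0429
togo cm [14.8   0.18 11.71] twist 0.08 tilt [-0.001 -0.001 -1.   ] F [ 0.13 -0.49 -3.38] t 14.3 p [0.6673 0.3203 0.2869] q [-0.38  0.52 -0.21  1.05  0.1   1.59  1.39] gap 0.0429
```

View pics/w7.png

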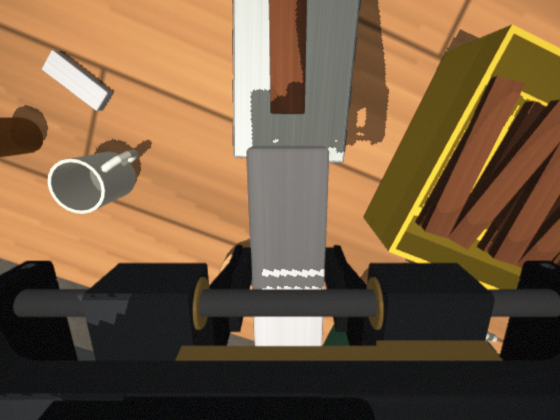

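The near end of the blank is at row 113, columns 270–304. The held press covers rows 147–345, columns about 248–328 at its far end.

```bash
python3 - <<'E'
from h import *
o=get_obs(); M=R.from_rotvec(o["orientation"]).as_matrix(); T=o["ee_pos"]
i,K,A,C=L("w7"); hsv=cv2.cvtColor(i,cv2.COLOR_RGB2HSV)
m=(hsv[...,1]>110)
E=[]
for r in range(5,108,6):
    xs=np.where(m[r,255:325])[0]+255; E.append((r,xs.min(),xs.max()+1))
E=np.array(E,float)
col=m[:,275:300]; re=[np.where(col[:140,k])[0].max()+1 for k in range(25)]
re=np.median(re)
def line(c):
    p=np.polyfit(E[:,0],c,1); return p
Lp,Rp=line(E[:,1]),line(E[:,2])
z=.063
f=lambda r:[(np.polyval(Lp,r)-.5,r),(np.polyval(Rp,r)-.5,r)]
a=plane(f(re-.5),K,A,C,z); b=plane(f(5),K,A,C,z)
print("rowend",re,"width",np.linalg.norm(a[0]-a[1]),np.linalg.norm(b[0]-b[1]))
d=(b.mean(0)-a.mean(0))[:2]; d/=np.linalg.norm(d); print("az",np.degrees(np.arctan2(d[1],d[0]))%360)
print("pile",a.mean(0)[:2]+.065*d, "in tool",(M.T@(np.r_[a.mean(0)[:2]+.065*d,z]-T)).round(4))
# held press
g=(hsv[...,1]<60)&(hsv[...,2]>70)
for r in(150,165,180,220,240,335):
    xs=np.where(g[r,235:345])[0]+235; print(r,xs.min(),xs.max()+1)
print([np.where(~g[100:200,k])[0].max()+101 if 0 else k for k in()])
for zt in(-.02,-.015,-.01,-.005,0,.005):   # tool z of press top
    zz=T[2]-zt; P=plane([(248.5,150),(327.5,150),(255.5,340),(321.5,340),(288,147),(288,346)],K,A,C,zz); Q=(P-T)@M
    print(zt,"w",np.linalg.norm(Q[0]-Q[1]).round(4),np.linalg.norm(Q[2]-Q[3]).round(4),"ends x",Q[4:,0].round(4),"mid y",Q[:2,1].mean().round(4),Q[2:4,1].mean().round(4))
E
```

```text
rowend 113.0 width 0.041149521359718264 0.0416680523578393
az 201.52662611169967
pile [0.52744127 0.2635227 ] in tool [ 0.15   -0.0006  0.2237]
150 235 345
165 247 328
180 248 328
220 250 326
240 250 326
335 254 322
[]
-0.02 w 0.0407 0.0417 ends x [ 0.0658 -0.0587] mid y 0.0 0.0003
-0.015 w 0.042 0.043 ends x [ 0.0653 -0.0631] mid y 0.0 0.0004
-0.01 w 0.0433 0.0444 ends x [ 0.0649 -0.0675] mid y 0.0 0.0004
-0.005 w 0.0446 0.0457 ends x [ 0.0644 -0.0719] mid y 0.0 0.0004
0 w 0.0459 0.047 ends x [ 0.0639 -0.0764] mid y 0.0001 0.0004
0.005 w 0.0472 0.0483 ends x [ 0.0634 -0.0808] mid y 0.0001 0.0004
```

```bash
python3 -m creep '{"slide":[[4,0,2],[4,0,3],[4,-0.1,3],[2.8,0,3],[0,0,2]],"twist":[0,0,0,0,0],"fingers":[3,3,3,3,3]}'
python3 -m creep '{"slide":[[0,0,2.5],[0,0,2.2],[0,0,1.5],[0,0,0],[0,0,0]],"twist":[0,0,0,0,0],"fingers":[3,3,3,3,3]}'
python3 - <<'E'
from h import *
togo(.529,.265,.061,201.6)
i,K,A,C=cam("wrist"); np.savez("w80.npz",i=i,K=K,A=A,C=C)
j,_,_,_=cam('side');np.savez("s80.npz",i=j);save('w8.png',np.hstack([i[0:300,140:440],cv2.resize(j[310:400,220:350],(433,300),interpolation=2)]))
E
```

```text
clock: 14.98
ee_pos: [0.5275, 0.2628, 0.1557]
orientation: [0.593, -3.082, 0.002]
force: [0.9, 0.0, -2.0]
finger_gap: 0.0426
clock: 15.6
ee_pos: [0.5309, 0.2647, 0.0967]
orientation: [-0.594, 3.084, 0.0]
force: [1.0, 0.5, -1.6]
finger_gap: 0.0428
togo cm [0.16 0.1  3.57] twist 0.2 tilt [ 0.001  0.    -1.   ] F [ 1.01  0.49 -1.62] t 15.6 p [0.5309 0.2647 0.0967] q [-0.33  0.31 -0.25  1.73  0.08  1.11  1.35] gap 0.0428
```

View pics/w8.png

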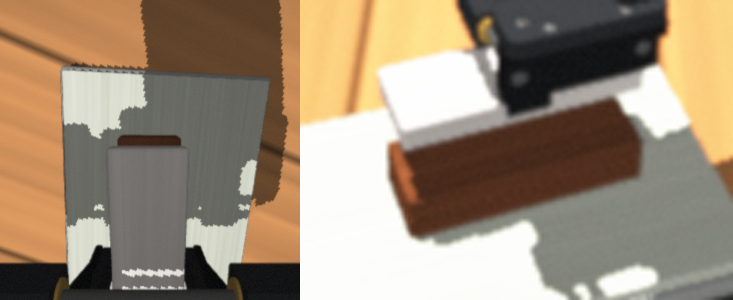

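The wrist view shows the press's far edge at row 147, columns 248–329, and the pile's far edge at row 136, columns 258–321.

```bash
python3 - <<'E'
from h import *
o=get_obs(); M=R.from_rotvec(o["orientation"]).as_matrix(); T=o["ee_pos"]
i,K,A,C=L("w8"); hsv=cv2.cvtColor(i,cv2.COLOR_RGB2HSV)
m=(hsv[...,1]>90); print("pile rows@288",np.where(m[120:160,288])[0]+120, "cols@142",np.where(m[142,240:340])[0][[0,-1]]+240)
g=i[...,0].astype(int); print("press prof",g[134:156,270],"cols 165",[int(g[165,c]) for c in list(range(243,253))],[int(g[165,c]) for c in range(322,335)])
for zt,px in((-.012,[(248,165),(328.5,165),(288,146.5)]),(-.008,[(248,165),(328.5,165),(288,146.5)]),(.038,[(257.5,140),(321,140),(288,135.5)]),(.043,[(257.5,140),(321,140),(288,135.5)])):
    Q=(plane(px,K,A,C,T[2]-zt)-T)@M; print(zt,"w",round(Q[1,1]-Q[0,1],4),"midy",Q[:2,1].mean().round(4),"far x",Q[2,0].round(4))
E
```

```text
pile rows@288 [136 137 138 139 140 141 142 143 144 145] cols@142 [258 320]
press prof [ 85  61  46  53  59  63  61  60  62  61  60  69  80  90  98 109 117 116
 117 118 118 118] cols 165 [103, 104, 103, 93, 101, 106, 111, 116, 117, 116] [116, 117, 117, 115, 110, 105, 94, 100, 105, 103, 103, 102, 101]
-0.012 w 0.044 midy 0.0001 far x 0.066
-0.008 w 0.045 midy 0.0001 far x 0.0656
0.038 w 0.0441 midy 0.0008 far x 0.0688
0.043 w 0.0451 midy 0.0009 far x 0.0685
```

```bash
python3 -m creep '{"slide":[[0.25,0.1,0],[0,0,0.8],[0,0,0.8],[0,0,0.8],[0,0,0.4]],"twist":[0,0,0,0,0],"fingers":[3,3,3,3,3]}'
python3 -m creep '{"slide":[[0,0,0.2],[0,0,0],[0,0,0],[0,0,0],[0,0,0]],"twist":[0,0,0,0,0],"fingers":[3,3,3,3,3]}'
for k in 1 2; do python3 -c "
from h import *
import time
for k in range(1): togo(.529,.265,.061,201.6)"; done
python3 -m creep '{"slide":[[0,0,0.1],[0,0,0],[0,0,0],[0,0,0],[0,0,0]],"twist":[0,0,0,0,0],"fingers":[3,3,3,3,3]}'
```

```text
clock: 16.32
ee_pos: [0.5275, 0.2642, 0.0671]
orientation: [0.594, -3.084, 0.0]
force: [0.4, -0.4, -2.1]
finger_gap: 0.043
clock: 16.95
ee_pos: [0.528, 0.2645, 0.0662]
orientation: [-0.594, 3.085, 0.0]
force: [-0.3, -0.9, -2.7]
finger_gap: 0.0428
togo cm [-0.11  0.01  0.52] twist 0.2 tilt [ 0.  0. -1.] F [-0.28 -0.88 -2.68] t 16.95 p [0.528  0.2645 0.0662] q [-0.34  0.34 -0.24  1.76  0.09  1.05  1.34] gap 0.0428
togo cm [-0.11  0.01  0.52] twist 0.2 tilt [ 0.  0. -1.] F [-0.28 -0.88 -2.68] t 16.95 p [0.528  0.2645 0.0662] q [-0.34  0.34 -0.24  1.76  0.09  1.05  1.34] gap 0.0428
clock: 17.58
ee_pos: [0.5279, 0.2644, 0.0651]
orientation: [0.594, -3.085, -0.0]
force: [-1.2, 0.4, -2.0]
finger_gap: 0.0428
```

```bash
python3 -m creep '{"slide":[[0,0,0.1],[0,0,0],[0,0,0],[0,0,0],[0,0,0]],"twist":[0,0,0,0,0],"fingers":[3,3,3,3,3]}'
python3 -m creep '{"slide":[[0,0,0.1],[0,0,0],[0,0,0],[0,0,0],[0,0,0]],"twist":[0,0,0,0,0],"fingers":[3,3,3,3,3]}'
python3 -m creep '{"slide":[[0,0,0.1],[0,0,0],[0,0,0],[0,0,0],[0,0,0]],"twist":[0,0,0,0,0],"fingers":[3,3,3,3,3]}'
python3 - <<'E'
from h import *
i,K,A,C=cam("wrist"); np.savez("w90.npz",i=i,K=K,A=A,C=C)
j,_,_,_=cam('side');save('w9.png',np.hstack([i[0:300,140:440],cv2.resize(j[310:400,220:350],(433,300),interpolation=2)]))
E
```

```text
clock: 18.2
ee_pos: [0.5279, 0.2645, 0.0641]
orientation: [-0.594, 3.085, 0.0]
force: [0.0, 0.4, -2.5]
finger_gap: 0.0428
clock: 18.82
ee_pos: [0.5279, 0.2645, 0.0631]
orientation: [-0.594, 3.085, 0.0]
force: [0.1, 0.2, -1.5]
finger_gap: 0.0427
clock: 19.45
ee_pos: [0.5279, 0.2644, 0.0621]
orientation: [0.594, -3.085, 0.0]
force: [0.1, 0.1, -2.4]
finger_gap: 0.0431
```

View pics/w9.png

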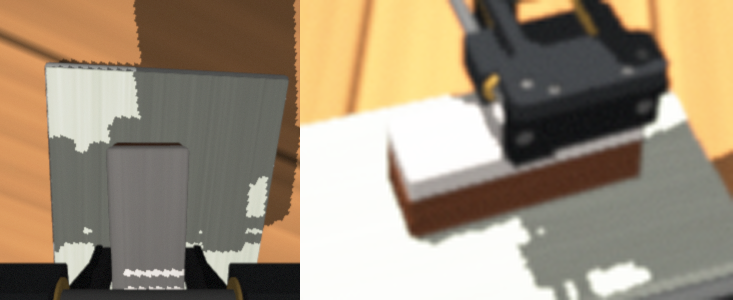

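The press looks flush over the pile in both views, with lateral centres matching at crop column 148. That was the twelfth picture, so from here I use numbers only. I'll lower the last millimetres by feel.

```bash
for k in 1; do python3 -m creep '{"slide":[[0,0,0.1],[0,0,0],[0,0,0],[0,0,0],[0,0,0]],"twist":[0,0,0,0,0],"fingers":[3,3,3,3,3]}'; python3 -m creep '{"slide":[[0,0,0.1],[0,0,0],[0,0,0],[0,0,0],[0,0,0]],"twist":[0,0,0,0,0],"fingers":[3,3,3,3,3]}'; done
```

```text
clock: 20.18
ee_pos: [0.528, 0.2645, 0.0612]
orientation: [-0.594, 3.085, 0.0]
force: [-1.0, -0.4, -0.8]
finger_gap: 0.0432
clock: 20.8
ee_pos: [0.528, 0.2645, 0.061]
orientation: [-0.594, 3.084, -0.0]
force: [-3.4, -1.8, 8.6]
finger_gap: 0.0425
```

Contact came at z = 0.061, as expected. I'll relax the pressure and release.

```bash
python3 -m creep '{"slide":[[0,0,-0.07],[0,0,0],[0,0,0],[0,0,0],[0,0,0]],"twist":[0,0,0,0,0],"fingers":[3,3,4.4,4.8,5.2]}'
python3 -m creep '{"slide":[[0,0,0],[0,0,0],[0,0,0],[0,0,0],[0,0,0]],"twist":[0,0,0,0,0],"fingers":[6,6.5,6.5,6.5,6.5]}'
python3 -m creep '{"slide":[[0,0,-1],[0,0,-2],[0,0,-4],[0,0,-5],[0,0,-5]],"twist":[0,0,0,0,0],"fingers":[6.5,6.5,6.5,6.5,6.5]}'
python3 - <<'E'
from h import *
togo(.529,.265,.061,201.6)
i,K,A,C=cam("wrist"); np.savez("wa0.npz",i=i,K=K,A=A,C=C)
hsv=cv2.cvtColor(i,cv2.COLOR_RGB2HSV); m=(hsv[...,1]>90)
for r in(0,): pass
sub=m[60:260,230:350]; ys,xs=np.where(sub); print("wood in pile area rows",np.unique(ys+60)[[0,-1]] if len(ys) else None,"n",len(ys),"cols",(np.unique(xs+230)[[0,-1]] if len(xs) else None))
j,K2,A2,C2=cam("side"); np.savez("sa0.npz",i=j,K=K2,A=A2,C=C2)
c=blob(j,(235,320,335,385),wood); P=rect(c,K2,A2,C2,.063,.13,.044); print("side wood",c.min(0),c.max(0),P)
c0=blob(L("side")[0],(240,335,330,380),wood); print("before",c0.min(0),c0.max(0))
E
```

```text
clock: 21.42
ee_pos: [0.5279, 0.2644, 0.0605]
orientation: [0.594, -3.085, -0.0]
force: [-0.4, -0.4, 0.2]
finger_gap: 0.0499
clock: 22.05
ee_pos: [0.5279, 0.2644, 0.0608]
orientation: [0.594, -3.085, -0.0]
force: [-0.9, -0.8, -0.8]
finger_gap: 0.0649
clock: 22.68
ee_pos: [0.5277, 0.2644, 0.2331]
orientation: [-0.594, 3.084, 0.0]
force: [0.9, 0.3, 0.1]
finger_gap: 0.065
togo cm [-0.13  0.   17.21] twist 0.21 tilt [ 0.  0. -1.] F [0.92 0.27 0.13] t 22.68 p [0.5277 0.2644 0.2331] q [-0.33  0.21 -0.25  1.57  0.05  1.37  1.37] gap 0.065
wood in pile area rows [ 60 259] n 3944 cols [230 349]
side wood [235 320] [334 342] (array([0.4971, 0.2041]), np.float64(3.0), 190, 57)
before [247 337] [320 379]
```

```bash
python3 - <<'E'
from h import *
def dark(h): return ((h[...,0]<12)|(h[...,0]>172))&(h[...,1]>100)&(h[...,2]<190)
i0,K,A,C=L("side"); i1=L("sa")[0]
for i in(i0,i1):
    c=blob(i,(240,333,332,384),dark); q=cv2.approxPolyDP(c.reshape(-1,1,2),2.5,True)[:,0]; print("side",cv2.contourArea(c),q.tolist())
i,K,A,C=L("wa"); hs=cv2.cvtColor(i,cv2.COLOR_RGB2HSV)
m=dark(hs); n,l,s,_=cv2.connectedComponentsWithStats(m[:250,200:380].astype(np.uint8)); print([x.tolist() for x in s[1:] if x[4]>8])
# plate mask (low sat) & press edge profile
for r in(150,180,210):
    print(r,[int(v) for v in i[r,250:330:2,0]])
print([int(v) for v in i[90:250:4,288,0]],[int(v) for v in hs[90:250:4,288,1]])
E
```

```text
side 1900.5 [[320, 350], [309, 337], [247, 353], [247, 363], [253, 379], [320, 362]]
side 578.5 [[321, 354], [251, 371], [253, 379], [306, 366], [320, 362]]
[[150, 0, 12, 7, 23], [171, 7, 9, 7, 17]]
150 [100, 100, 98, 98, 96, 96, 99, 100, 99, 96, 109, 112, 113, 111, 110, 108, 109, 108, 108, 111, 109, 109, 106, 108, 108, 109, 109, 107, 107, 101, 108, 105, 110, 101, 98, 111, 104, 110, 98, 109]
180 [209, 218, 214, 213, 213, 207, 215, 217, 217, 157, 190, 128, 137, 150, 133, 204, 232, 229, 230, 231, 231, 229, 229, 230, 229, 230, 228, 225, 202, 107, 201, 208, 206, 206, 207, 205, 207, 206, 208, 208]
210 [210, 214, 213, 211, 209, 210, 213, 215, 216, 210, 223, 231, 234, 232, 234, 229, 228, 226, 228, 229, 229, 227, 228, 227, 227, 226, 222, 221, 184, 158, 202, 201, 208, 201, 202, 201, 205, 209, 205, 205]
[79, 94, 97, 97, 95, 96, 95, 95, 97, 98, 88, 109, 111, 112, 109, 111, 111, 108, 107, 233, 108, 132, 233, 232, 231, 231, 230, 230, 230, 230, 229, 230, 230, 229, 229, 228, 228, 227, 228, 207] [52, 16, 16, 16, 16, 21, 16, 18, 21, 15, 20, 14, 11, 16, 12, 16, 14, 12, 14, 10, 14, 15, 10, 8, 10, 10, 10, 9, 10, 10, 9, 10, 10, 10, 11, 10, 10, 9, 10, 18]
```

The pile's corners are unmoved in the side view, and from above no blank wood shows around the press. Next I'll locate the dial in fresh scene and side views.

```bash
python3 - <<'E'
from h import *
for n,dot,roi in(("scene",(252,231),(228,212,278,252)),("side",(267,197),(236,178,302,216))):
    i,K,A,C=cam(n); np.savez(n+"b0.npz",i=i,K=K,A=A,C=C); hs=cv2.cvtColor(i,cv2.COLOR_RGB2HSV)
    print(n,"dot@.099",plane(dot,K,A,C,.099).round(4))
    x0,y0,x1,y1=roi
    for r in range(y0,y1):
        print(r,"".join("B" if 95<h<135 and s>90 and v>60 else "#" if v<50 else "+" if v<110 else "W" if s<60 else "." for h,s,v in hs[r,x0:x1]))
E
```

```text
scene dot@.099 [[ 0.5904 -0.2622  0.099 ]]
212 ...................................BBBBBBBBBBB....
213 ...................................BBBBBBBBBBB+...
214 ...................................BBBBBBB.+W.....
215 ..................................................
216 ..................................................
217 .................................+WWWW.BBBBBBBW...
218 .......................W+++.BBBBBBBBBBBBBBBBBBW...
219 .............WWWW.BBBBBBBBBBBBBBBBBBBBBBBBBBBBW...
220 ..WWWWWBBBBBBBBBBBBBBBBBBBBBBBBBBBBBBBBBBBBBBB....
221 WBBBBBBBBBBBBBBBBBBBB+++++++++BBBBBBBBBBBBBBBBB...
222 .BBBBBBBBBBBBBBBBB+++++++++++++++BBBBBBBBBBBBBB...
223 .BBBBBBBBBBBBBB++++++++++++++++++++BBBBBBBBBBBB...
224 .BBBBBBBBBBBBB++++++++++++++++++++++W.BBBBBBBBBW..
225 WBBBBBBBB.BBB++++++++++++++++++++++++BBBBBBBBBBW..
226 WBBBBBBBBWW.++++++++++++++++WWWWWWWW++BBBBBBBBBW..
227 .BBBBBBBBBW++++++++++++++++++++++++++++BBBBBBBBW..
228 .BBBBBBBBB+++++++++++++++++#####+#+++++BBBBBBBB...
229 WBBBBBBBBB+++++++++++++WWW+##++#+##+++#BB.W.BBBB..
230 WBBBBBBBB+++++++++++++WWWWW+#####+++++#BBW.BBBBB..
231 WBBBBBBB
[... 3182 characters left out ...]
BBBBBBBBBB####++........++++++############++++++++++++#######
207 ..BBBBBBBBBBBBBB###+....WW...+++++++##############################
208 WBBBBBBBBBBB.BBB+##....WWWW..++#++++##############################
209 BBBBBBBBBBBBBBBBB##+...WWWWW.+##++.++####++++#####################
210 BBBBBBBBBBBBBBBBBB#+...WWWWWW+###++.++###++++++###################
211 BBBBBBBBBBBBBBBBBB++....WWWWW++###++++###+++++++##############++++
212 BBBBBBBBBBBBBBBBBBB#+...+WWWWW+####++++###+++++++######+++++++....
213 BBBBBBBBBBBBBBBBBBBB#+++++WWWWW+####++++###+++++++++++++.++.......
214 BBBBBBBBBBBBBBBBBBBBBBBBB.WWWWW+#####++++###++++++++..............
215 BBBBBBBBBBBBBBBBBBBBBBBBBB.WWWWW+####++++###++++++++..............
```

```bash
python3 - <<'E'
from h import *
i,K,A,C=L("sceneb"); c=plane((251.8,230.6),K,A,C,.099)[0]; print("dot",c)
for p in((255.8,226),(263.5,226),(266,226)):
    q=plane(p,K,A,C,.125)[0]; print(p,q,(q-c)[:2].round(4),np.degrees(np.arctan2(*(q-c)[[1,0]])))
# disc rim: left/right extremes & blue box
print("rim",plane([(236.5,232),(267.5,232),(252,220.5)],K,A,C,.099).round(4))
i,K,A,C=L("side"); print("side dot",plane((267,197.3),K,A,C,.099), "side line",plane([(262,194.5),(258,197)],K,A,C,.125))
togo(.59,-.265,.25,180)
x0,y0,x1,y1=238,182,302,216; hs=cv2.cvtColor(i,cv2.COLOR_RGB2HSV)
for r in range(y0,y1): print(r,"".join("B" if 95<h<135 and s>90 and v>60 else "#" if v<45 else "+" if v<90 else "W" if s<60 else "." for h,s,v in hs[r,x0:x1]))
E
```

```text
dot [ 0.58862676 -0.26244117  0.099     ]
(255.8, 226) [ 0.59765322 -0.25002816  0.125     ] [0.009  0.0124] 53.97618302489927
(263.5, 226) [ 0.6043978  -0.22767137  0.125     ] [0.0158 0.0348] 65.60168925838325
(266, 226) [ 0.60658642 -0.22041658  0.125     ] [0.018 0.042] 66.86003269080445
rim [[ 0.5808 -0.3088  0.099 ]
 [ 0.6083 -0.2175  0.099 ]
 [ 0.5466 -0.2524  0.099 ]]
side dot [[ 0.58920272 -0.27115941  0.099     ]] side line [[ 0.60065524 -0.23472732  0.125     ]
 [ 0.61024922 -0.21876303  0.125     ]]
togo cm [ 13.95 -51.47  -1.81] twist 21.8 tilt [ 0.002  0.001 -1.   ] F [ 0.12 -0.75 -0.43] t 22.88 p [0.5284 0.2648 0.2324] q [-0.33  0.21 -0.25  1.57  0.05  1.36  1.37] gap 0.0649
182 WWWWWWWWWWWW++######.....................................#######
183 .............+#####+.....................................#######
184 ..............#####......................................#######
185 ..............+###+..................................WWWW#######
186 ..............+###+..................................WWWW#######
187 ..............+###+.................................
[... 1244 characters left out ...]
BB+.......
206 BBBBBBBBBBBBBB+###########################+BBBBBBBBBBBBB+.......
207 BBBBBBBBBBBBBBBB+#######################+BBBBBBBBBBBBBBB+.......
208 BBBBBBBBBB.BBBBBBB+###################+BBBBBBBBBBBBBBBBB+.......
209 BBBBBBBBBBBBBBBBBBBBB++++########++BBBBBBBBBBBBBBBBBBBBB+.......
210 BBBBBBBBBBBBBBBBBBBBBBBBBBBBBBBBBBBBBBBBBBBBBBBBBBBBBBBB+.......
211 BBBBBBBBBBBBBBBBBBBBBBBBBBBBBBBBBBBBBBB.BBBBBBBBBBBBBBBB+.......
212 BBBBBBBBBBBBBBBBBBBBBBBBBBBBBBBBBBBBBBBBBBBBBBBBBBBBBBBB+.......
213 BBBBBBBBBBBBBBBBBBBBBBBBBBBBBBBBBBBBBBBBBBBBBBBBBBBBBBB++.......
214 BBBBBBBBBBBBBBBBBBBBBBBBBBBBBBBBBBBBBBBBBBBBBBBBBBBBBBB++.......
215 BBBBBBBBBBBBBBBBBBBBBBBBBBBBBBBBBBBBBBBBBBBBBBBBBBBBBBB++.......
```

```bash
python3 - <<'E'
from h import *
i,K,A,C=L("sceneb")
O=np.array([.593,-.264])
for p in((264.3,224),(270,229.5),(271.5,236.5),(266.5,243.5),(258.7,247.7),(248.8,248.7),(239.2,246),(234.5,240),(234.5,233),(238,226)):
    q=plane(p,K,A,C,.0855)[0][:2]-O; print(p,"az",np.degrees(np.arctan2(q[1],q[0])).round(1),"r",np.linalg.norm(q).round(4))
print("grinder-ish",plane([(205,290),(250,285),(290,275)],K,A,C,.15).round(3))
togo(.5776,-.2228,.20,161)
E
```

```text
(264.3, 224) az 125.1 r 0.0578
(270, 229.5) az 94.9 r 0.059
(271.5, 236.5) az 66.1 r 0.0613
(266.5, 243.5) az 35.6 r 0.0592
(258.7, 247.7) az 7.9 r 0.0582
(248.8, 248.7) az -22.1 r 0.0571
(239.2, 246) az -54.1 r 0.0581
(234.5, 240) az -83.8 r 0.0563
(234.5, 233) az -114.0 r 0.0552
(238, 226) az -145.0 r 0.0595
grinder-ish [[ 0.807 -0.432  0.15 ]
 [ 0.825 -0.316  0.15 ]
 [ 0.824 -0.206  0.15 ]]
togo cm [ 13.55 -47.1    3.19] twist 40.8 tilt [ 0.002  0.001 -1.   ] F [ 0.12 -0.75 -0.43] t 22.88 p [0.5284 0.2648 0.2324] q [-0.33  0.21 -0.25  1.57  0.05  1.36  1.37] gap 0.0649
```

The ticks run from azimuth 125° clockwise to -145° (270° in all), and the fin is at about 71°. So about 216° remain, and one stroke fits the wrist joint's range. I'll move behind the fin.

```bash
python3 -m creep '{"slide":[[1.5,-5.2,0],[1.5,-5.2,0],[1.5,-5.2,0],[1.5,-5.2,0],[1.5,-5.2,0]],"twist":[0,0,0,0,0],"fingers":[6,5,4,2,0]}'
python3 -m creep '{"slide":[[1.5,-5.2,0],[1.5,-5.2,0],[1.5,-5.2,0],[1.5,-5.5,0],[0,0,0]],"twist":[0,0,0,0,0],"fingers":[0,0,0,0,0]}'
python3 -m creep '{"slide":[[0,0,0],[0,0,0],[0,0,0],[0,0,0],[0,0,0]],"twist":[10.2,10.2,10.2,10.2,0],"fingers":[0,0,0,0,0]}'
cat >> h.py <<'E'
def dial(O=(.593,-.262)):
    o=get_obs(); M=R.from_rotvec(o["orientation"]).as_matrix(); F=M.T@o["force"]
    p=M[:2,:2].T@(o["ee_pos"][:2]-np.array(O)); a=np.degrees(np.arctan2(M[1,0],M[0,0]))
    print("t %.2f d,r mm"%o["clock"],(p*1000).round(1),"x az",a.round(1),"(fin az if aligned",(a-90).round(1),") z",o["ee_pos"][2].round(4),"F tool",F.round(1),"q7",o["qpos"][6].round(2),"gap",round(float(o["finger_gap"]),4))
E
python3 - <<'E'
from h import *
togo(.5776,-.2208,.098,161); dial()
i,K,A,C=cam("side"); hs=cv2.cvtColor(i,cv2.COLOR_RGB2HSV); np.savez("sc0.npz",i=i,K=K,A=A,C=C)
for r in range(170,212): print(r,"".join("B" if 95<h<135 and s>90 and v>60 else "#" if v<45 else "+" if v<90 else "W" if s<60 else "." for h,s,v in hs[r,236:306]))
E
```

```text
clock: 23.5
ee_pos: [0.554, -0.0067, 0.2296]
orientation: [0.594, -3.083, -0.0]
force: [1.4, 0.2, -0.5]
finger_gap: 0.0281
clock: 24.12
ee_pos: [0.5755, -0.2289, 0.2289]
orientation: [0.581, -3.084, 0.002]
force: [0.2, 0.7, -0.0]
finger_gap: 0.0004
clock: 24.75
ee_pos: [0.5771, -0.2221, 0.2297]
orientation: [-0.515, -3.097, -0.001]
force: [-1.0, 0.8, 0.3]
finger_gap: 0.0006
togo cm [-0.03  0.14 13.17] twist 0.12 tilt [-0.002  0.001 -1.   ] F [-0.95  0.83  0.34] t 24.75 p [ 0.5771 -0.2221  0.2297] q [ 0.15  0.26  0.18  1.52 -0.05  1.37  1.57] gap 0.0006
t 24.75 d,r mm [28.  32.6] x az 161.1 (fin az if aligned 71.1 ) z 0.2297 F tool [ 1.2  0.5 -0.3] q7 1.57 gap 0.0006
170 WWWWWWWWWWWWWWWWWWWWWWWWWWWWW.........................................
171 WWWWWWWWWWWWWWWWWWWWWWWWWWWW++........................................
172 WWWWWWWWWWWWWWWWWWWWWWWWWWW+++........................................
173 WWWWWWWWWWWWWWWWWWWWWWWWWW++++........................................
174 WWWWWWWWWWWWWWWWWWWWWWWWW+++++........................................
175 WWWWWWWWWWWWWWWWWWWWWWW+++++++................
[... 2024 characters left out ...]
#+BBBBBBBBBBB+...........
203 ...WBBBBBBBBBB################################+BBBBBBBBBBB+...........
204 ..WBBBBBBBBBBB+###############################+BBBBBBBBBBB+...........
205 ..WBBBBBBBBBBBB###############################BBBBBBBBBBBB+...........
206 .WBBBBBBBBBBBBBB#############################+BBBBBBBBBBBB+...........
207 .BBBBBBBBBBBBBBBBB#########################+BBBBBBBBBBBBBB+...........
208 WBBBBBBBBBBB.BBBBBBB+###################+BBBBBBBBBBBBBBBBB+...........
209 BBBBBBBBBBBBBBBBBBBBBBB+++##########++BBBBBBBBBBBBBBBBBBBB+...........
210 BBBBBBBBBBBBBBBBBBBBBBBBBBBBB+BBBBBBBBBBBBBBBBBBBBBBBBBBBB+...........
211 BBBBBBBBBBBBBBBBBBBBBBBBBBBBBBBBBBBBBBBBBBBBBBBBBBBBBBBBBB+...........
```

```bash
python3 -m creep '{"slide":[[0,0.1,3.5],[0,0,3.5],[0,0,3],[0,0,2],[0,0,1]],"twist":[0,0,0,0,0],"fingers":[0,0,0,0,0]}'; python3 -c "
from h import *
dial()"
```

```text
clock: 25.42
ee_pos: [0.577, -0.2216, 0.0992]
orientation: [-0.513, -3.097, -0.001]
force: [-0.4, 0.2, -0.1]
finger_gap: 0.0004
t 25.43 d,r mm [28.2 33.1] x az 161.2 (fin az if aligned 71.2 ) z 0.0992 F tool [0.4 0.1 0.1] q7 1.59 gap 0.0004
```

```bash
python3 -m creep '{"slide":[[-0.3,0,0.1],[-0.3,0,0],[-0.3,0,0],[-0.3,0,0],[-0.3,0,0]],"twist":[0,0,0,0,0],"fingers":[0,0,0,0,0]}'; python3 -c "
from h import *
dial()"
```

```text
clock: 26.05
ee_pos: [0.5914, -0.2266, 0.0999]
orientation: [-0.518, -3.097, -0.001]
force: [-5.9, 1.9, 4.4]
finger_gap: 0.0005
t 26.05 d,r mm [13.  32.9] x az 161.0 (fin az if aligned 71.0 ) z 0.0999 F tool [ 6.2 -0.1 -4.4] q7 1.59 gap 0.0005
```

```bash
python3 -m creep '{"slide":[[-0.53,0.18,-0.2],[-0.53,0.18,0],[-0.53,0.18,0],[-0.53,0.18,0],[-0.53,0.18,0]],"twist":[9,9,9,9,9],"fingers":[0,0,0,0,0]}'; python3 -c "
from h import *
dial()"
```

```text
clock: 26.68
ee_pos: [0.6168, -0.2341, 0.1007]
orientation: [-1.669, -2.657, -0.0]
force: [-4.1, 3.4, -1.6]
finger_gap: 0.0005
t 26.68 d,r mm [14.8 33.5] x az 115.7 (fin az if aligned 25.7 ) z 0.1007 F tool [ 4.8 -2.2  1.6] q7 0.85 gap 0.0005
```

```bash
for k in 1; do python3 -m creep '{"slide":[[-0.55,0.18,0],[-0.53,0.18,0],[-0.53,0.18,0],[-0.53,0.18,0],[-0.53,0.18,0]],"twist":[9,9,9,9,9],"fingers":[0,0,0,0,0]}'; done; python3 -c "
from h import *
dial()"; python3 -m creep '{"slide":[[-0.53,0.18,0],[-0.53,0.18,0],[-0.53,0.18,0],[-0.53,0.18,0],[-0.53,0.18,0]],"twist":[9,9,9,9,9],"fingers":[0,0,0,0,0]}'; python3 -c "
from h import *
dial()"
```

```text
clock: 27.3
ee_pos: [0.6313, -0.2579, 0.1012]
orientation: [-2.559, -1.819, -0.002]
force: [2.8, 3.4, -2.9]
finger_gap: 0.0003
t 27.30 d,r mm [16.4 34.8] x az 70.8 (fin az if aligned -19.2 ) z 0.1012 F tool [4.2 1.6 2.9] q7 0.15 gap 0.0003
clock: 27.92
ee_pos: [0.624, -0.2854, 0.1022]
orientation: [3.061, 0.701, 0.005]
force: [7.0, -1.0, -2.0]
finger_gap: 0.0003
t 27.93 d,r mm [17.7 34.5] x az 25.8 (fin az if aligned -64.2 ) z 0.1022 F tool [5.9 3.9 2. ] q7 -0.52 gap 0.0003
```

```bash
python3 -m creep '{"slide":[[-0.56,0.18,0],[-0.56,0.18,0],[-0.56,0.18,0],[-0.56,0.18,0],[-0.56,0.18,0]],"twist":[9,9,9,9,9],"fingers":[0,0,0,0,0]}'; python3 -c "
from h import *
dial()"
```

```text
clock: 28.55
ee_pos: [0.5976, -0.3003, 0.1026]
orientation: [3.094, -0.526, 0.007]
force: [6.0, -7.3, -3.4]
finger_gap: 0.0008
t 28.55 d,r mm [17.  34.6] x az -19.3 (fin az if aligned -109.3 ) z 0.1026 F tool [8.1 4.9 3.5] q7 -1.2 gap 0.0008
```

```bash
python3 -m creep '{"slide":[[-0.55,0.17,0],[-0.29,0.09,0],[-0.18,0.06,0],[0,0,0],[0,0,0]],"twist":[9,4.5,3,0,0],"fingers":[0,0,0,0,0]}'; python3 -c "
from h import *
dial()"
```

```text
clock: 29.18
ee_pos: [0.5864, -0.2999, 0.1026]
orientation: [2.988, -0.958, 0.006]
force: [4.5, -7.6, -2.0]
finger_gap: 0.0005
t 29.18 d,r mm [16.6 34.6] x az -35.5 (fin az if aligned -125.5 ) z 0.1026 F tool [8.1 3.5 2.1] q7 -1.45 gap 0.0005
```

```bash
python3 -m creep '{"slide":[[-0.12,0.04,0],[0,0,0],[-0.12,0.04,0],[0,0,0],[0,0,0]],"twist":[2,0,2,0,0],"fingers":[0,0,0,0,0]}'; python3 -c "
from h import *
dial()";  python3 -m creep '{"slide":[[-0.12,0.04,0],[0,0,0],[-0.12,0.04,0],[0,0,0],[0,0,0]],"twist":[2,0,2,0,0],"fingers":[0,0,0,0,0]}'; python3 -c "
from h import *
dial()"
```

```text
clock: 29.8
ee_pos: [0.5839, -0.2993, 0.1026]
orientation: [2.953, -1.062, 0.007]
force: [5.1, -7.9, -2.9]
finger_gap: 0.0005
t 29.80 d,r mm [16.8 34.6] x az -39.6 (fin az if aligned -129.6 ) z 0.1026 F tool [9.  2.9 2.9] q7 -1.52 gap 0.0005
clock: 30.42
ee_pos: [0.5814, -0.2986, 0.1026]
orientation: [2.914, -1.165, 0.007]
force: [4.1, -8.3, -2.4]
finger_gap: 0.0009
t 30.43 d,r mm [16.8 34.5] x az -43.6 (fin az if aligned -133.6 ) z 0.1026 F tool [8.7 3.2 2.4] q7 -1.58 gap 0.0009
```

```bash
python3 -m creep '{"slide":[[-0.12,0.04,0],[0,0,0],[-0.12,0.04,0],[0,0,0],[0,0,0]],"twist":[2,0,2,0,0],"fingers":[0,0,0,0,0]}'; python3 -c "
from h import *
dial()";  python3 -m creep '{"slide":[[-0.12,0.04,0],[0,0,0],[0,0,0],[0,0,0],[0,0,0]],"twist":[2,0,0,0,0],"fingers":[0,0,0,0,0]}'; python3 -c "
from h import *
dial()"
```

```text
clock: 31.05
ee_pos: [0.5789, -0.2976, 0.1026]
orientation: [2.871, -1.266, 0.006]
force: [2.5, -8.7, -2.7]
finger_gap: 0.0003
t 31.05 d,r mm [16.7 34.4] x az -47.6 (fin az if aligned -137.6 ) z 0.1026 F tool [8.1 4.  2.8] q7 -1.64 gap 0.0003
clock: 31.68
ee_pos: [0.5777, -0.2971, 0.1026]
orientation: [2.849, -1.316, 0.006]
force: [1.9, -9.8, -2.6]
finger_gap: 0.0004
t 31.68 d,r mm [16.7 34.4] x az -49.6 (fin az if aligned -139.6 ) z 0.1026 F tool [8.7 4.9 2.7] q7 -1.67 gap 0.0004
```

```bash
python3 -m creep '{"slide":[[-0.1,0.03,0],[0,0,0],[0,0,0],[0,0,0],[0,0,0]],"twist":[1.7,0,0,0,0],"fingers":[0,0,0,0,0]}'; python3 -c "
from h import *
dial()";  python3 -m creep '{"slide":[[-0.05,0.02,0],[0,0,0],[0,0,0],[0,0,0],[0,0,0]],"twist":[0.8,0,0,0,0],"fingers":[0,0,0,0,0]}'; python3 -c "
from h import *
dial()"
```

```text
clock: 32.3
ee_pos: [0.577, -0.2968, 0.1026]
orientation: [2.828, -1.358, 0.008]
force: [3.5, -10.8, -2.9]
finger_gap: 0.0004
t 32.30 d,r mm [17.2 34.3] x az -51.3 (fin az if aligned -141.3 ) z 0.1026 F tool [10.6  4.   3. ] q7 -1.7 gap 0.0004
clock: 32.92
ee_pos: [0.5768, -0.2968, 0.1027]
orientation: [2.819, -1.378, 0.009]
force: [5.5, -11.9, -4.6]
finger_gap: 0.0006
t 32.92 d,r mm [17.5 34.1] x az -52.1 (fin az if aligned -142.1 ) z 0.1027 F tool [12.7  3.   4.6] q7 -1.71 gap 0.0006
```

The stop is felt: the position stalls and the force is rising, about 14 N in total. I'll add a little and hold.

```bash
python3 -m creep '{"slide":[[-0.05,0,0],[0,0,0],[0,0,0],[0,0,0],[0,0,0]],"twist":[0,0,0,0,0],"fingers":[0,0,0,0,0]}'; python3 -c "
from h import *
dial()"
```

```text
clock: 33.55
ee_pos: [0.5768, -0.2968, 0.1028]
orientation: [2.818, -1.378, 0.01]
force: [5.7, -12.3, -5.6]
finger_gap: 0.0006
t 33.55 d,r mm [17.5 34.2] x az -52.1 (fin az if aligned -142.1 ) z 0.1028 F tool [13.2  3.1  5.8] q7 -1.71 gap 0.0006
```

```bash
python3 -m creep '{"slide":[[-0.08,0,0],[0,0,0],[0,0,0],[0,0,0],[0,0,0]],"twist":[0,0,0,0,0],"fingers":[0,0,0,0,0]}'; python3 -c "
from h import *
dial()"
```

```text
clock: 34.17
ee_pos: [0.5767, -0.2967, 0.1028]
orientation: [2.818, -1.377, 0.013]
force: [8.3, -14.9, -8.5]
finger_gap: 0.0002
t 34.17 d,r mm [17.4 34.2] x az -52.1 (fin az if aligned -142.1 ) z 0.1028 F tool [16.7  2.6  8.7] q7 -1.71 gap 0.0002
```

Pressing at about 17 N and stationary. I'll hold once more, then back off and lift.

```bash
python3 -m creep '{"slide":[[0,0,0],[0,0,0],[0,0,0],[0,0,0],[0,0,0]],"twist":[0,0,0,0,0],"fingers":[0,0,0,0,0]}'; python3 -c "
from h import *
dial()"; python3 -m creep '{"slide":[[0.3,0,0],[0.5,0,0],[0.7,0,0],[0,0,-3],[0,0,-5]],"twist":[0,0,0,0,0],"fingers":[0,0,0,0,0]}'
python3 -m creep '{"slide":[[0,0,-5],[-4,0,-3],[-4,0,0],[-4,0,0],[-4,0,0]],"twist":[0,0,0,0,0],"fingers":[0,0,0,0,0]}'
python3 - <<'E'
from h import *
dial()
def dark(h): return ((h[...,0]<12)|(h[...,0]>172))&(h[...,1]>100)&(h[...,2]<190)
i,K,A,C=cam("side"); np.savez("sd0.npz",i=i,K=K,A=A,C=C)
c=blob(i,(240,333,332,384),dark); print("side",cv2.contourArea(c),cv2.approxPolyDP(c.reshape(-1,1,2),2.5,True)[:,0].tolist())
i,K,A,C=cam("scene"); np.savez("sce0.npz",i=i,K=K,A=A,C=C); hs=cv2.cvtColor(i,cv2.COLOR_RGB2HSV)
for r in range(216,246): print(r,"".join("B" if 95<h<135 and s>90 and v>60 else "#" if v<50 else "+" if v<110 else "W" if s<60 else "." for h,s,v in hs[r,228:278]))
E
```

```text
clock: 34.8
ee_pos: [0.5767, -0.2967, 0.1029]
orientation: [2.818, -1.377, 0.013]
force: [8.5, -15.5, -8.1]
finger_gap: 0.0006
t 34.80 d,r mm [17.4 34.2] x az -52.1 (fin az if aligned -142.1 ) z 0.1029 F tool [17.4  2.8  8.3] q7 -1.71 gap 0.0006
clock: 35.42
ee_pos: [0.5838, -0.3029, 0.1811]
orientation: [2.824, -1.376, -0.005]
force: [0.9, -0.2, 0.5]
finger_gap: 0.0009
clock: 36.05
ee_pos: [0.4854, -0.1769, 0.2616]
orientation: [2.823, -1.377, -0.0]
force: [-1.2, 1.6, 1.5]
finger_gap: 0.0004
t 36.05 d,r mm [-133.3   32.4] x az -52.0 (fin az if aligned -142.0 ) z 0.2616 F tool [-2.  -0.  -1.5] q7 -2.19 gap 0.0004
side 588.0 [[321, 355], [251, 371], [253, 379], [320, 362]]
216 ..................................................
217 .................................++WWW.BBBBBBBW...
218 .......................W+++.BBBBBBBBBBBBBBBBBBW...
219 ..............W+W.BBBBBBBBBBBBBBBBBBBBBBBBBBBBW...
220 ...WWWWBBBB++WWW+BBBBBBBBBBBBBBBBBBBBBBBBBBBBB....
221 WBBBBBBBBBBB#++WW+BBB+++++++++BBBBBBBBBBBBBBBBB...
222 .BBBBBBBBBBB###++WW++#+++++++++++BBBBBBBBBBBBBB...
223 .BBBBBBBBBBB+###++++++++++++++
[... 530 characters left out ...]
+++++++++++#++++##++++++++++++BBBBBBBBW.
234 WBBBBBBBB++++++++++++#+#+#++++++++++++++BBBBBBBBW.
235 WBBBBBBBB+++++++++++++++++++++++++++++#+BBBBBBBB..
236 WBBBBBBBB+++++++++++++++++++++++++++++#BBB..BBBBB.
237 WBBBBBBBBB+++++++++++++++++#+++++++++#+BBB.WBBBBB.
238 WBBBBBBBBB#++++++++++++++++++++++++++#BBBBBBBBBBB.
239 WBBBBBBBBB+#+++++++++++++++++++++++##+BBBBBBBBBBB.
240 WBBBBWWW.BB+#++++++++++++++++++++####BBBBBBBBBBBBW
241 WBBBBBBBBBBB##++++++++++++++#++#####BBBBBBBBBBBBBW
242 WBBBBBBBBBBBB###++++++++++++++####+BBBBBBBBBBBBBBW
243 WBBBBBBBBBBBBB#######++++++#####+BBBBWW.BBBBBBBBB.
244 .BBBBBBBBBBBBBBB+#############+BBBBBBB.W.BBBBBBBBB
245 .BBBBBBBBBBBWBBBBB++#####+++BBBBBBBBBBBBBBBBBBBBBB
```

```bash
python3 - <<'E'
from h import *
i,K,A,C=L("sce"); P=plane([(246,222.2),(241.5,219.5)],K,A,C,.125)[:,:2]; O=np.array([.593,-.263])
print([np.degrees(np.arctan2(*(q-O)[::-1])).round(1) for q in P], np.degrees(np.arctan2(*(P[1]-P[0])[::-1])))
from cell import hand_in
print(get_obs()["force"]); print(hand_in())
E
```

```text
[np.float64(-148.1), np.float64(-146.5)] -144.56901419386048
[-0.58915161 -0.63030312  0.69521671]
the job is handed in; nothing more can be done
None
```

The pressing plate is on the pile and the heat dial is against its clockwise end stop; I handed the job in at about 36 s of the 70 s. No verdict comes back, so these are my own checks.

**Pressing plate**
- **First grasp missed:** The fingertips stand higher than the reported TCP height implies, so the first grasp closed above the plate. I lowered further, gripped it and lifted it.
- **Placing:** I lowered the plate in 1 mm steps until contact, with a peak of about 9 N, then eased off and opened the fingers.
- **Check:** Just before release, the wrist and side views showed it flush with the blanks. In the side view the lower blank's corners were on the same pixels before and after, and no blank wood showed around the plate from above. I did not measure the final offset in millimetres.

**Heat dial**
- **Pushing:** I pushed the fin round with closed fingers, from about 71° to the stop.
- **Holding:** It stalled at the stop and was held for over 0.6 s at about 17 N along the push, about 19 N in total. That is slightly above the 15 N asked and below the 30 N limit.
- **Check:** After backing off, the scene view puts the fin at about -145° to -148°, in line with the last tick mark at -145°.

**Disagreements**
- The side and wrist views differed by 3 to 5 mm on where the pile was. I settled this by comparing plate and pile edges in one close wrist view.
- I used all 12 picture views before the dial work, so the later checks were numeric only.

I did not go near the shorter bar, the bottle, the mug or the small knob, but I did not re-measure them at the end.

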